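# Lower the ratchet inspection rest and latch it flat

### The arm

A 7-joint arm with a two-finger parallel gripper is mounted at the origin on a cart in front of the work surface, level with it; the furniture and walls round the work are solid. World frame = base frame: x ahead of the robot, y to its left, z up, the work surface at z = 0. Lengths are in m, angles in rad, forces in N, time in s.
With the tool pointing down it reaches from about 0.425 to 0.95 m from the base axis. Payload 16.7 kg.
Tool frame: the origin (TCP) lies between the finger pads; the fingertips stand 14 mm ahead of it and the grasp point (between the pads) lies 5 mm behind it (robot.tcp_to_tips is the distance from the TCP to the fingertips, in m); y points along the fingers, x is the direction in which the jaws open and shut, and the axes are right-handed (so a half turn about y gives the same grasp; the last joint's range is limited). The gripper opens to 94 mm and grips with 3 to 60 N. Pads are 16 mm wide; open, the fingers measure 119 mm over their backs; the gripper's body (75 mm by 177 mm) begins 78 mm behind the grasp point.
Start: joints at [-1.421, 0.426, 0.074, 1.606, -0.034, 1.111, -0.067], TCP at [0.199, 0.645, 0.219] pointing down, gripper open.
Joint ranges: [-2.85, 2.85], [-0.5, 2.14], [-1.23, 1.37], [0.21, 2.46], [-1.02, 4.16], [0.16, 2.05], [-2.73, 2.73]. Speed limits (rad/s): [1.89, 1.89, 2.39, 2.39, 3.01, 3.01, 3.01].

### API

Orientations are given as a rotation vector (axis times angle).
In Python, from cell import robot gives the robot as it stands.
- The arm moves only by the tool carry_out, never from a script. Its argument "commands" is a list of rows, each a list of 3 entries, a list of its own where there are three numbers: the shift along the tool's x, y, z in mm, then the turn, a rotation vector about the tool's x, y, z in rad, then the closure, from 0 (fully open) to 1 (shut). A call has 1 to 12 rows; each row shifts and turns the commanded pose from where the row before left it, along the tool's axes as they then stand; what a row does not reach is not made up. A row lasts 1/10 s, in which the tool goes at most 50 mm and 8.59 degrees, less where a joint would pass 70% of its speed; a pose out of reach is approached as far as the arm can. A call is refused whole if a number of a shift passes 50 or a number of a turn 0.15, either way. A call with a gripper value outside its range is refused whole. The fingers move at their own pace and stop on an object; "newtons" is the grip in N (left out, the last holds). Time passes only in rows, so rows that do not move let the fingers close. It gives the time, the measured TCP pose, the force and the opening at its end, in the units of the state.
- robot.sense(): the state, without advancing time (a new reading comes with each control period).
- robot.grab_frame(name): name is "scene" or "top"; returns a dict with "color" (480x640x3 uint8, red, green, blue), "fx", "fy", "cx", "cy" (pixels), "origin" and "rotation" of the camera in the world. Camera axes: x right, y down, z forward; pixel columns grow to the right and rows downward; lengths in m; the calibration is good to about 2 mm. A picture is of the moment at which its call begins. There is no depth.
- robot.job_done(): hands the job in, once; it reports no verdict.
The state is a dict: "clock": time; "q": joint angles; "joint_vel": joint speeds; "effort": joint torques, N m; "eef_pos": TCP position; "orientation": TCP orientation; "contact_force": force on the tool from outside, world axes, zero at the start; "torque": the same for the moment, N m; "finger_gap": finger opening in m.
Only numpy, scipy, OpenCV 4.12 (cv2) and the standard library are available. Lean on these libraries where they do the work, as an engineer would, in place of code of your own. Each camera call takes 0.05 s, during which the arm holds its last target.

### The job

The hot bar has been inspected on its tilted ratchet rest: press the thumb bar at the rest's free end so that the pawl comes clear of the teeth, keep it pressed and push the rest down, without slamming it, until it lies flat on its stops, then let go of the bar. After that, push the latch pin round until the latch lies fully across the rest. Use only the fingertips or the outside of the fingers: grip or lift nothing, do not touch the hot bar, leave the things round about where they are, and finish clear.

Things in the scene. Friction and masses are not known exactly. Their poses are not given: they have to be found in the camera images.
- tilt_stand: Fixed tilt rest of aluminium and dark steel, base 180 x 158 mm. Origin on the worktop; +x runs from the rest's hinge to its free end (away from the robot, within 25 degrees), +y left, z up. In this frame: hinge along y at x -85, z 50 mm; toothed quadrant at y 57 to 67, x up to 50, 132 mm high; with the rest flat all else stays below 95 mm.
- tilt_rest (a joint): Angle of the rest (plate 140 x 98 x 6 mm): 0 = flat on its stops, plate top 56 mm above the worktop; positive = free end raised. Starts at 0.45 to 0.80 rad. The pawl lets it rise but blocks it going down, at a tooth every 0.1 rad (so it may give up to 0.1 first). With the pawl free it does not fall: a friction hinge holds it; 5 N down on the thumb bar (flat) to 9 N (steep) move it.
- thumb_pawl (a joint): Angle of the rocker of pawl and thumb bar relative to the rest: 0 = released, nose between the teeth (up to 0.13 riding on a tooth); 0.26 = bar pressed to its stop; clear of the teeth above 0.16. Sprung back when let go. The stop takes 4 to 6 N, less than moves the rest, so pushing the bar down first frees the pawl, then lowers the rest. Let go half-way, the rest locks at the next tooth.
- thumb_bar (a point): Centre of the black round thumb bar, 15 mm thick, 64 mm long, parallel to the hinge, just beyond the rest's free end. Push down on its top, 7.5 mm above this point. With the rest at angle a it is at x = -85 + 175 cos a - 16 sin a, z = 50 + 175 sin a + 16 cos a (mm, stand's frame, y 0) when released; pressed, 12 mm lower along the rest's normal. Bar top, rest flat: 62 mm pressed, 73 mm let go.
- rest_hinge (a point): Middle of the hinge line of the rest, 50 mm above the worktop.
- swing_latch (a joint): Angle of the latch, a flat steel bar that swings level on its post: 0 = parked beside the rest, pointing to the stand's -x; grows clockwise seen from above; 1.571 = at its stop, across the flat rest, pointing to the stand's +y. Starts at 0 to 0.2, clear of the rest. About 1 N at the pin moves it; it stays where left. It passes 3 mm above the flat rest and cannot pass a raised one.
- latch_pin (a point): Top of the upright steel pin near the latch's free end, on its axis, 91 mm above the worktop; the pin is 12 mm thick, stands from 65 to 91 mm above the worktop and 50 mm from the post.
- latch_pivot (a point): On the axis of the latch's post, 91 mm above the worktop (the post's head reaches 70 mm); x 30, y -72 mm in the stand's frame.
- hot_bar: Copper bar with a steel edge, 21 x 85 x 22 mm, clipped across the rest beside its hinge (27 to 60 mm from it, clips included): not to be touched.
- flux: Small amber bottle with black nozzle, 29 mm wide, 68 mm high, loose, beyond the free end of the rest. Origin: centre of its underside.
- weight: Brass weight, 22 mm wide, 36 mm high, loose, left of the stand. Origin: centre of its underside.
- driver: Small yellow screwdriver, 141 mm long, 12 mm thick, loose, lying right of the stand. Origin: under its middle.
- jig_block: Aluminium block with two dowels, 40 x 60 x 34 mm, loose, in front of the turntable. Origin: centre of its underside.
- clip_tin: Round open tin, 55 mm wide, 16 mm high, loose, on the left of the worktop.
- reel: Small white reel lying flat, 64 mm wide, 12 mm high, loose, on the left of the worktop.
- vac_pen: Blue pen-like vacuum pick-up, 154 mm long, 20 mm high, loose, on the left of the worktop.

How it is judged:
By the outcome, as a careful person would: the job done as asked, in the order asked, and still so for the second after the job is handed in, with the robot touching nothing.
It also fails if it takes over 56 s, if anything falls off the work surface, if the arm or the gripper's body presses on something with over 40 N, if the wrist force passes 120 N, or if a joint passes its speed limit or range.

## Working session

There is one attempt and no reset: what is moved stays moved. The work goes in short steps, Python scripts to look and compute and a tool call to move; the robot and the scene stay as the last step left them, time stands still between calls to the robot, and variables do not carry over. Pictures are saved under pics/ and viewed, and the job is handed in when it is done.

Besides the shell and the picture viewer there is one more tool, called after "Call:" as a command line: name --argument value ..., lists and objects as JSON in quotes. carry_out: Moves the arm, as the interface text tells. Its arguments: {"type":"object","properties":{"commands":{"type":"array"},"newtons":{"type":"number"}},"required":["commands"]}

```bash
mkdir -p pics; ls; python3 - <<'E'
from cell import robot
import cv2
for n in("scene","top"):
    f=robot.grab_frame(n); cv2.imwrite(f"pics/{n}0.png",f["color"][:,:,::-1])
    print(n,{k:f[k] for k in f if k!="color"})
print(robot.sense(), robot.tcp_to_tips)
E
```

```text
pics
scene {'fx': 607.9117449532697, 'fy': 607.9117449532697, 'cx': 325.6321746329167, 'cy': 232.89148909186022, 'origin': array([-0.50784938, -1.09526933,  0.75793626]), 'rotation': array([-1.88182622,  0.73960518, -0.520591  ])}
top {'fx': 487.38238721746797, 'fy': 487.38238721746797, 'cx': 317.59347903946764, 'cy': 241.62377062367545, 'origin': array([ 0.32060696, -0.00437482,  1.25580534]), 'rotation': array([-2.09343543,  2.13184414, -0.18318956])}
{'clock': 0.1, 'q': array([-1.42151201,  0.42667407,  0.07384618,  1.60650245, -0.03411364,
        1.11077106, -0.06711459]), 'joint_vel': array([-0.00060405, -0.00102464,  0.00011477, -0.00058957,  0.00124759,
        0.00015087,  0.00059432]), 'effort': array([ 6.91251233e-03, -9.37478614e+01,  3.67597282e+00, -4.55045450e+01,
       -4.87353257e-02,  1.66957366e-02,  1.68005982e-05]), 'eef_pos': array([0.19860364, 0.64475485, 0.21886023]), 'orientation': array([-1.336593  , -0.98570329,  0.98710407]), 'contact_force': array([ 0.2524932 ,  0.51264642, -0.03260639]), 'torque': array([-0.02210736, -0.04828304, -0.03865225]), 'finger_gap': 0.09415252793860393} 0.014
```

View pics/scene0.png

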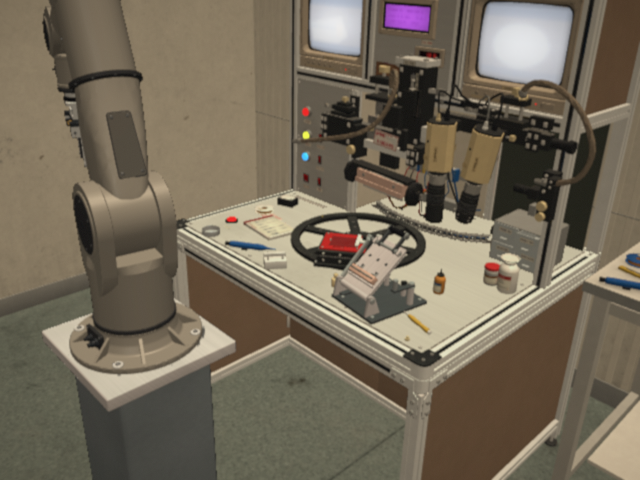

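View pics/top0.png

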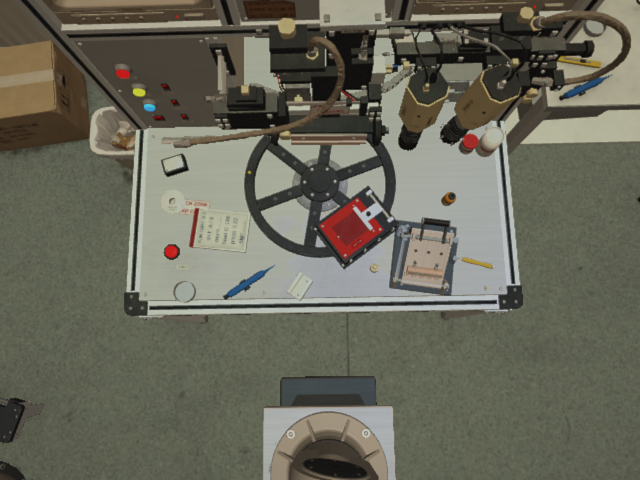

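```bash
python3 - <<'E'
import cv2
a=cv2.imread("pics/top0.png")[180:310,370:510]; cv2.imwrite("pics/topc.png",cv2.resize(a,None,fx=5.5,fy=4.6*5.5/4.6*0.83,interpolation=cv2.INTER_CUBIC) if 0 else cv2.resize(a,None,fx=4.5,fy=4.5,interpolation=cv2.INTER_CUBIC))
a=cv2.imread("pics/scene0.png")[210:345,310:460]; cv2.imwrite("pics/scenec.png",cv2.resize(a,None,fx=4.4,fy=4.4,interpolation=cv2.INTER_CUBIC))
E
```

```text
(no output)
```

View pics/topc.png

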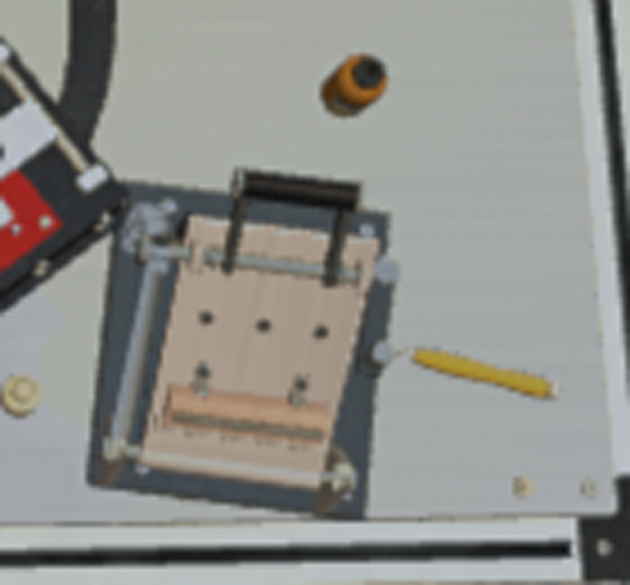

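View pics/scenec.png

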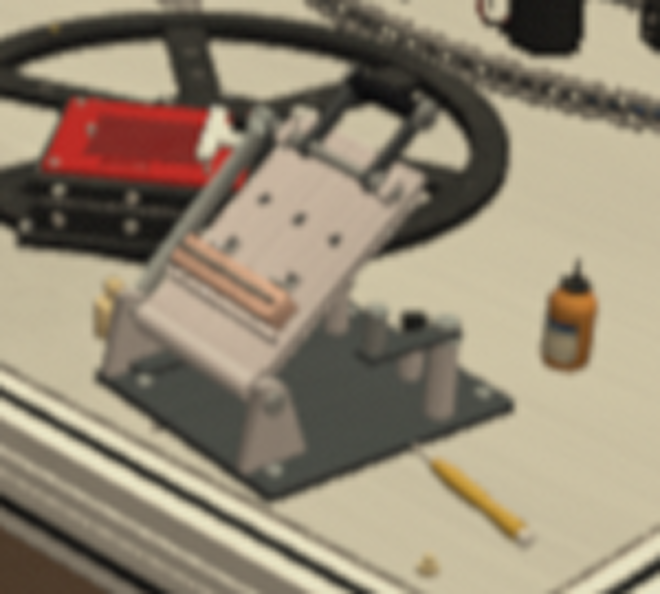

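```bash
cat > h.py <<'E'
import numpy as np
from scipy.spatial.transform import Rotation as R
CAM={'scene':dict(f=607.9117,c=(325.632,232.891),o=[-0.50784938,-1.09526933,0.75793626],r=[-1.88182622,0.73960518,-0.520591]),
'top':dict(f=487.38238,c=(317.5935,241.6238),o=[0.32060696,-0.00437482,1.25580534],r=[-2.09343543,2.13184414,-0.18318956])}
def proj(n,p):
    k=CAM[n]; d=R.from_rotvec(k['r']).inv().apply(np.atleast_2d(p)-k['o'])
    return d[:,:2]/d[:,2:]*k['f']+k['c']
E
cat > fit.py <<'E'
from h import *
from scipy.optimize import least_squares
T=lambda u,v:(u/4.5+370-.4,v/4.5+180-.4); S=lambda u,v:(u/4.4+310-.4,v/4.4+210-.4)
def bar(a,y): return (-85+175*np.cos(a)-16*np.sin(a),y,50+175*np.sin(a)+16*np.cos(a))
# base corners, unknown thickness t
obs=[('top',T(118,180),lambda a,t,l:(90,79,t)),('top',T(390,213),lambda a,t,l:(90,-79,t)),('top',T(365,517),lambda a,t,l:(-90,-79,t)),('top',T(90,485),lambda a,t,l:(-90,79,t)),
('scene',S(513,404),lambda a,t,l:(90,-79,t)),('scene',S(270,490),lambda a,t,l:(-90,-79,t)),('scene',S(98,374),lambda a,t,l:(-90,79,t)),
('top',T(302,189),lambda a,t,l:bar(a,0)),('scene',S(385,90),lambda a,t,l:bar(a,0)),
('top',T(386,270),lambda a,t,l:(30,-72,70)),('scene',S(446,328),lambda a,t,l:(30,-72,70)),
('top',T(382,352),lambda a,t,l:(30-50*np.cos(l),-72+50*np.sin(l),91)),('scene',S(376,312),lambda a,t,l:(30-50*np.cos(l),-72+50*np.sin(l),91)),
]
def W(x,p):
    c,s=np.cos(x[2]),np.sin(x[2]); return [x[0]+(c*p[0]-s*p[1])/1e3,x[1]+(s*p[0]+c*p[1])/1e3,p[2]/1e3]
def res(x): return np.concatenate([proj(n,W(x,f(x[3],x[4],x[5])))[0]-o for n,o,f in obs])
if __name__=="__main__":
    s=least_squares(res,[.55,-.25,0,.6,8,.1],loss='soft_l1',x_scale=[.1,.1,.1,.1,5,.1])
    print(s.x.round(4)); print(res(s.x).reshape(-1,2).round(1))
    for a in (s.x[3],0): print(W(s.x,bar(a,0)))
    print('hinge',W(s.x,(-85,0,50)),'pivot',W(s.x,(30,-72,91)),'pin',W(s.x,obs[-1][2](0,0,s.x[5])))
E
python3 fit.py; python3 -c "
from h import *
print(R.from_rotvec([-1.336593  , -0.98570329,  0.98710407]).as_matrix().round(3))"
```

```text
[ 0.5204 -0.2527 -0.1309  0.6665  7.2868  0.1553]
[[-1.4 -1. ]
 [-1.3 -1.8]
 [-0.1 -0.8]
 [-1.1 -0.7]
 [ 2.  -0.6]
 [ 1.8  1.6]
 [-0.2 -0.2]
 [ 0.5  3.9]
 [ 0.2  3.6]
 [ 1.7  3.1]
 [-0.3 -0.4]
 [ 0.4  3. ]
 [-1.3 -0.4]]
[np.float64(0.5627157417170374), np.float64(-0.258302002264029), np.float64(0.17076566090345777)]
[np.float64(0.6096523669983986), np.float64(-0.2644813814518895), np.float64(0.066)]
hinge [np.float64(0.43614954268366923), np.float64(-0.24163909709125378), 0.05] pivot [np.float64(0.5407677159535442), np.float64(-0.32803376024630304), 0.091] pin [np.float64(0.49280169733184787), np.float64(-0.3139177743585558), 0.091]
[[ 0.294 -0.    -0.956]
 [ 0.956 -0.001  0.294]
 [-0.001 -1.    -0.   ]]
```

```bash
python3 - <<'E'
import fit; from fit import *
s=least_squares(lambda x:np.concatenate([proj(n,W(x,np.array(f(x[3],x[4],x[5]))+(np.array([x[6],0,0]) if i<7 else 0)))[0]-o for i,(n,o,f) in enumerate(obs)]),[.55,-.25,0,.6,8,.1,0],loss='soft_l1',x_scale=[.1,.1,.1,.1,5,.1,5])
x=s.x
print(x.round(4)); print(s.fun.reshape(-1,2).round(1))
for a in (x[3],0): print(np.round(W(x,bar(a,0)),4))
print('pivot',W(x,(30,-72,91)),'pin',W(x,obs[-1][2](0,0,x[5])))
import cv2
for n,o,k in(('top',(370,180),4.5),('scene',(310,210),4.4)):
    im=cv2.imread('pics/topc.png' if n=='top' else 'pics/scenec.png')
    pts=[(-85,-49,50),(-85,49,50),(30,-72,70),obs[-1][2](0,0,x[5])]+[bar(x[3],y) for y in(-32,0,32)]+[(-85+140*np.cos(x[3]),y,50+140*np.sin(x[3])) for y in(-49,49)]+[(50,62,132)]
    for p in pts:
        u=(proj(n,W(x,p))[0]-o+.4)*k; cv2.circle(im,(int(u[0]),int(u[1])),4,(0,255,0),1)
    cv2.imwrite(f'pics/ov_{n}.png',im)
E
```

```text
[  0.5274  -0.2531  -0.1396   0.715    8.9816   0.1656 -10.0463]
[[-1.3 -0.2]
 [-1.2 -0.6]
 [-0.6  0.6]
 [-1.7  0.1]
 [ 1.  -0.8]
 [ 0.2  1.2]
 [-1.3 -0.8]
 [ 1.   2.9]
 [ 0.6  1.2]
 [ 1.8  0.6]
 [ 1.6 -1.2]
 [ 0.1  0.2]
 [ 0.4 -1.4]]
[ 0.5637 -0.2582  0.1768]
[ 0.6166 -0.2656  0.066 ]
pivot [np.float64(0.5471306790332071), np.float64(-0.32857275062940555), 0.091] pin [np.float64(0.49944146859847005), np.float64(-0.31354813056394726), 0.091]
```

View pics/ov_top.png

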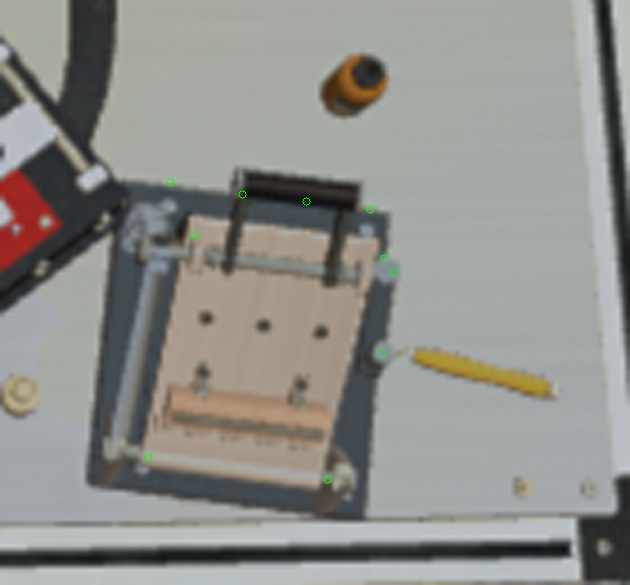

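View pics/ov_scene.png

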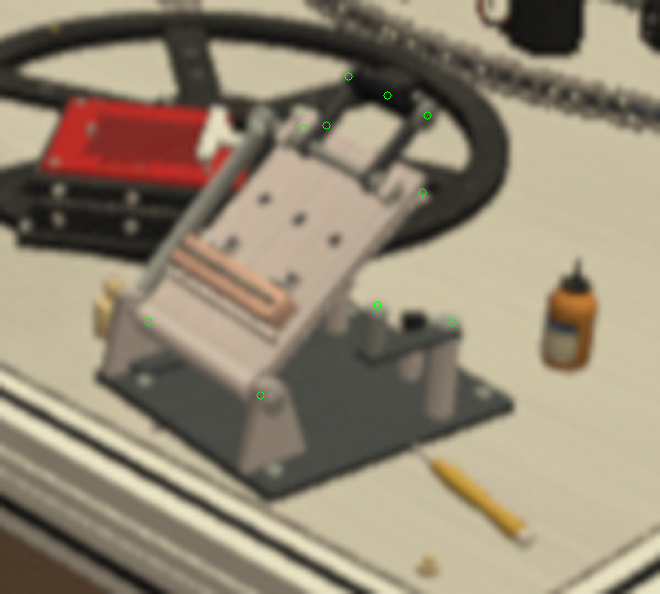

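```bash
python3 - <<'E'
import cv2
t=cv2.imread("pics/top0.png");s=cv2.imread("pics/scene0.png")
cv2.imwrite("pics/b1.png",cv2.resize(t[210:245,412:462],None,fx=12,fy=12,interpolation=cv2.INTER_CUBIC))
cv2.imwrite("pics/b2.png",cv2.resize(s[220:262,372:422],None,fx=12,fy=12,interpolation=cv2.INTER_CUBIC))
cv2.imwrite("pics/b3.png",cv2.resize(s[270:310,385:425],None,fx=12,fy=12,interpolation=cv2.INTER_CUBIC))
cv2.imwrite("pics/b4.png",cv2.resize(t[228:270,440:475],None,fx=12,fy=12,interpolation=cv2.INTER_CUBIC))
E
```

```text
(no output)
```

View pics/b1.png

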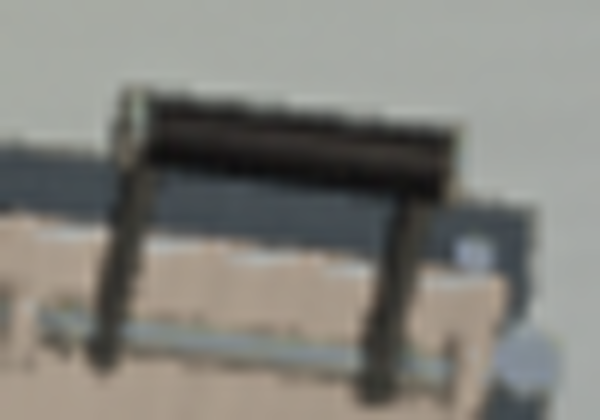

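View pics/b2.png

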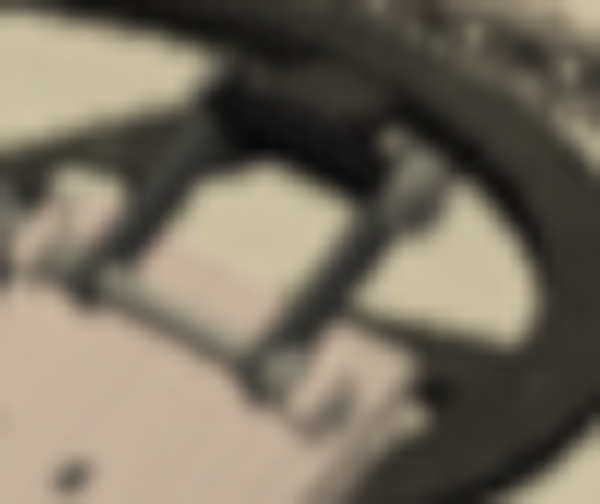

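View pics/b3.png

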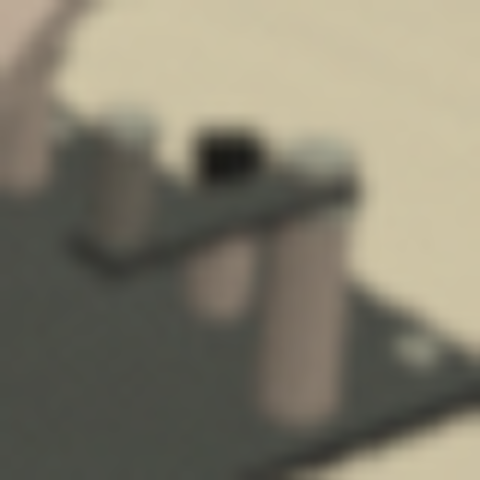

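View pics/b4.png

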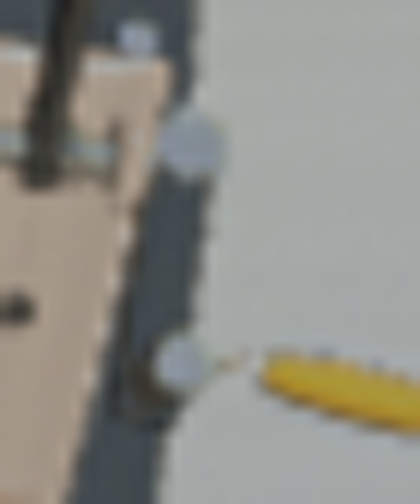

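```bash
cat > fit2.py <<'E'
from fit import *
B=lambda u,v,ox,oy:(u/12+ox-.46,v/12+oy-.46)
base=obs[:7]
P=lambda a,t,l:(30-50*np.cos(l),-72+50*np.sin(l),91)
key=[('top',B(135,128,412,210),lambda a,t,l:bar(a,32)),('top',B(452,160,412,210),lambda a,t,l:bar(a,-32)),
('scene',B(215,95,372,220),lambda a,t,l:bar(a,32)),('scene',B(410,178,372,220),lambda a,t,l:bar(a,-32)),
('top',B(190,145,440,228),lambda a,t,l:(30,-72,70)),('scene',B(325,150,385,270),lambda a,t,l:(30,-72,70)),
('top',B(180,360,440,228),P),('scene',B(128,125,385,270),P)]
O=base+key
def F(x):
    r=[]
    for i,(n,o,f) in enumerate(O):
        p=np.array(f(x[3],x[4],x[5]))+(np.array([x[6],0,0]) if i<7 else 0)
        off=x[7:9] if n=='top' else x[9:11]
        r.append((proj(n,W(x,p))[0]+off-o)*(.5 if i<7 else 1))
    return np.concatenate(r+[x[7:11]/1.0])
s=least_squares(F,[.55,-.25,0,.6,8,.1,0,0,0,0,0],x_scale=[.1,.1,.1,.1,5,.1,5,1,1,1,1]);x=s.x
if __name__=="__main__":
    print(x.round(4)); print(s.fun.reshape(-1,2).round(1))
    for a in (x[3],0): print(np.round(W(x,bar(a,0)),4))
    print('pivot',W(x,(30,-72,91)),'pin',W(x,P(0,0,x[5])))
    # lens tips
    for a,b in (((408,142),(433,216)),((452,138),(466,217))):
        def g(X): return np.r_[proj('top',X)[0]-a,proj('scene',X)[0]-b]
        print(least_squares(g,[.8,-.2,.3]).x)
E
python3 fit2.py
```

```text
[ 5.29800e-01 -2.49600e-01 -1.36500e-01  6.88600e-01  7.70050e+00
  1.01500e-01 -1.05964e+01  4.72700e-01 -8.68000e-02 -3.39900e-01
 -1.40000e-03]
[[-1.2 -0.4]
 [-1.2 -0.7]
 [-0.8 -0.1]
 [-1.3 -0.2]
 [-0.1 -0.6]
 [-0.3  0.4]
 [-1.1 -0.5]
 [-0.6  0.5]
 [ 1.3  1. ]
 [-0.5 -0.3]
 [ 1.1  1.7]
 [ 0.7 -0.5]
 [ 0.1  0.1]
 [ 0.3 -0.2]
 [ 0.3 -1.1]
 [ 0.5 -0.1]
 [-0.3 -0. ]]
[ 0.5694 -0.2551  0.1736]
[ 0.6189 -0.2619  0.066 ]
pivot [np.float64(0.5496905714850857), np.float64(-0.32506156442760126), 0.091] pin [np.float64(0.5011003243118459), np.float64(-0.31327225233386735), 0.091]
[ 0.77613502 -0.20766263  0.14512299]
[ 0.77410518 -0.30780815  0.17280718]
```

Call:
carry_out --commands '[[[-28,-3,-27],[0,-0.08,0],1],[[-30,-3,-25],[0,-0.082,0],1],[[-30,-3,-25],[0,0,0],1],[[-30,-3,-25],[0,0,0],1],[[-30,-3,-25],[0,0,0],1],[[-30,-3,-25],[0,0,0],1],[[-30,-3,-25],[0,0,0],1],[[-30,-3,-25],[0,0,0],1],[[-30,-3,-25],[0,0,0],1],[[-30,-3,-25],[0,0,0],1],[[-30,-3,-25],[0,0,0],1],[[-30,-3,-25],[0,0,0],1]]' --newtons 20

```text
clock: 1.3
eef_pos: [0.4414, 0.2428, 0.2555]
orientation: [-1.271, -1.108, 1.108]
contact_force: [0.4, 0.2, 1.0]
finger_gap: 0.0017
```

Call:
carry_out --commands '[[[-40,0,-16],[0,0,0],1],[[-40,0,-16],[0,0,0],1],[[-40,0,-16],[0,0,0],1],[[-40,0,-16],[0,0,0],1],[[-40,0,-16],[0,0,0],1],[[-40,0,-16],[0,0,0],1],[[-40,0,-16],[0,0,0],1],[[-40,0,-16],[0,0,0],1],[[-40,0,-16],[0,0,0],1],[[-40,0,-16],[0,0,0],1],[[-30,0,-16],[0,0,0],1],[[-20,0,-16],[0,0,0],1]]'

```text
clock: 2.5
eef_pos: [0.5694, -0.2304, 0.2553]
orientation: [-1.272, -1.106, 1.107]
contact_force: [-0.8, 1.0, 0.4]
finger_gap: 0.0005
```

```bash
cat > look.py <<'E'
import sys,cv2
from h import *
from cell import robot
tag=sys.argv[1]; s=robot.sense()
print({k:np.round(s[k],4).tolist() for k in('clock','q','eef_pos','contact_force','finger_gap')}); print(R.from_rotvec(s['orientation']).as_matrix().round(3))
ims=[]
for n,(a,b,c,d) in (('top',(190,310,390,510)),('scene',(200,330,320,450))):
    im=robot.grab_frame(n)['color'][a:b,c:d,::-1]; ims.append(cv2.resize(im,(400*im.shape[1]//im.shape[1],400*im.shape[0]//im.shape[1]),interpolation=cv2.INTER_CUBIC))
h=min(i.shape[0] for i in ims); cv2.imwrite(f'pics/{tag}.png',np.hstack([i[:h] for i in ims]))
E
python3 look.py l1
```

```text
{'clock': 2.5, 'q': [-0.2133, 0.3407, 0.6338, 1.7347, -0.2189, 1.1382, 1.9175], 'eef_pos': [0.5694, -0.2304, 0.2553], 'contact_force': [-0.7849, 1.0094, 0.4381], 'finger_gap': 0.0005}
[[ 0.138 -0.    -0.99 ]
 [ 0.99  -0.001  0.138]
 [-0.001 -1.     0.   ]]
```

View pics/l1.png

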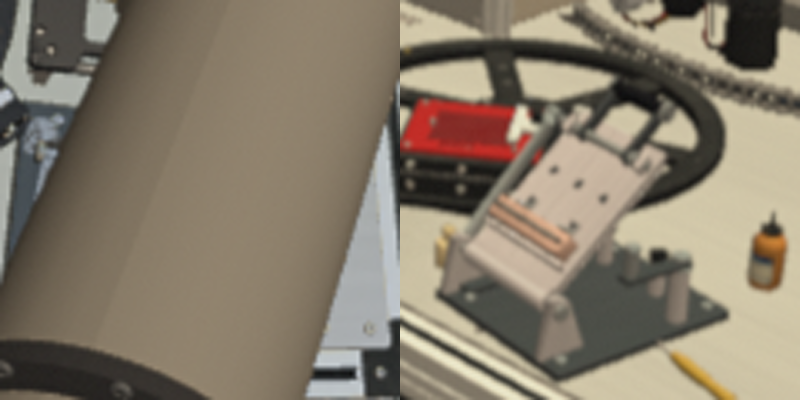

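```bash
cat > look2.py <<'E'
import sys,cv2
from h import *
from cell import robot
s=robot.sense(); print(s['clock'],s['contact_force'].round(2),s['eef_pos'].round(4))
im=robot.grab_frame('scene')['color'][130:340,300:480,::-1]
cv2.imwrite(f'pics/{sys.argv[1]}.png',cv2.resize(im,None,fx=2.8,fy=2.8,interpolation=cv2.INTER_CUBIC))
E
python3 look2.py l2; python3 -c "
from h import *
print(proj('scene',[[.5694,-.2304,.2413]]))"
```

```text
2.6 [-0.31  0.59 -0.79] [ 0.57   -0.2308  0.2549]
[[392.3311795  202.62394686]]
```

View pics/l2.png

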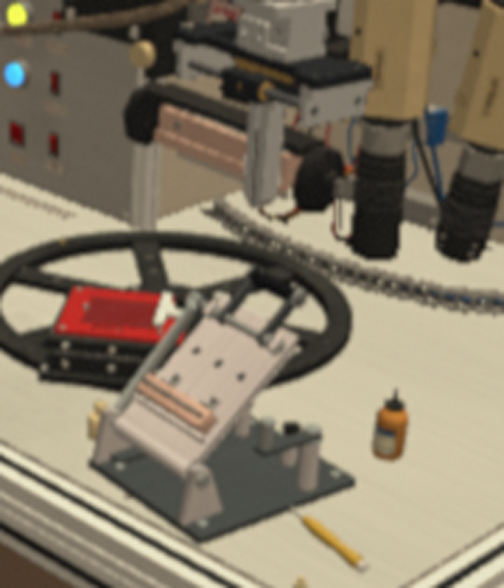

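Call:
carry_out --commands '[[[-24,0,-3],[0,0,0],1],[[0,25,0],[0,0,0],1],[[0,20,0],[0,0,0],1],[[0,5,0],[0,0,0],1],[[0,0,0],[0,0,0],1]]'

```text
clock: 3.15
eef_pos: [0.5691, -0.2509, 0.2052]
orientation: [-1.269, -1.108, 1.109]
contact_force: [0.2, -0.7, 1.0]
finger_gap: 0.0005
```

```bash
python3 look2.py l3; python3 - <<'E'
from fit2 import *
for a in np.arange(.69,-.04,-.03):
    b=np.array([-85+175*np.cos(a)-4*np.sin(a),0,50+175*np.sin(a)+4*np.cos(a)+7.5+14]); print(round(a,2),b.round(1),np.round(W(x,b),4))
E
```

```text
3.15 [ 0.21 -0.7   0.96] [ 0.5691 -0.2509  0.2052]
0.69 [ 47.4   0.  186. ] [ 0.5767 -0.2561  0.186 ]
0.66 [ 50.8   0.  182. ] [ 0.5801 -0.2566  0.182 ]
0.63 [ 54.    0.  177.8] [ 0.5833 -0.257   0.1778]
0.6 [ 57.2   0.  173.6] [ 0.5864 -0.2574  0.1736]
0.57 [ 60.2   0.  169.3] [ 0.5894 -0.2578  0.1693]
0.54 [ 63.    0.  164.9] [ 0.5922 -0.2582  0.1649]
0.51 [ 65.8   0.  160.4] [ 0.5949 -0.2586  0.1604]
0.48 [ 68.4   0.  155.9] [ 0.5975 -0.259   0.1559]
0.45 [ 70.8   0.  151.2] [ 0.5999 -0.2593  0.1512]
0.42 [ 73.2   0.  146.5] [ 0.6022 -0.2596  0.1465]
0.39 [ 75.3   0.  141.7] [ 0.6044 -0.2599  0.1417]
0.36 [ 77.4   0.  136.9] [ 0.6064 -0.2602  0.1369]
0.33 [ 79.3   0.  132. ] [ 0.6083 -0.2604  0.132 ]
0.3 [ 81.   0. 127.] [ 0.61   -0.2607  0.127 ]
0.27 [ 82.6   0.  122. ] [ 0.6116 -0.2609  0.122 ]
0.24 [ 84.   0. 117.] [ 0.613  -0.2611  0.117 ]
0.21 [ 85.3   0.  111.9] [ 0.6143 -0.2613  0.1119]
0.18 [ 86.5   0.  106.8] [ 0.6154 -0.2614  0.1068]
0.15 [ 87.4   0.  101.6] [ 0.6164 -0.2615  0.1016]
0.12 [88.3  0.  96.4] [ 0.6172 -0.2617  0.0964]
0.09 [88.9  0.  91.2] [ 0.6179 -0.2618  0.0912]
0.06 [89.4  0.  86. ] [ 0.6184 -0.2618  0.086 ]
0.03 [89.8  0.  80.7] [ 0.6187 -0.2619  0.0807]
-0.0 [90.   0.  75.5] [ 0.6189 -0.2619  0.0755]
-0.03 [90.   0.  70.2] [ 0.619  -0.2619  0.0702]
```

View pics/l3.png

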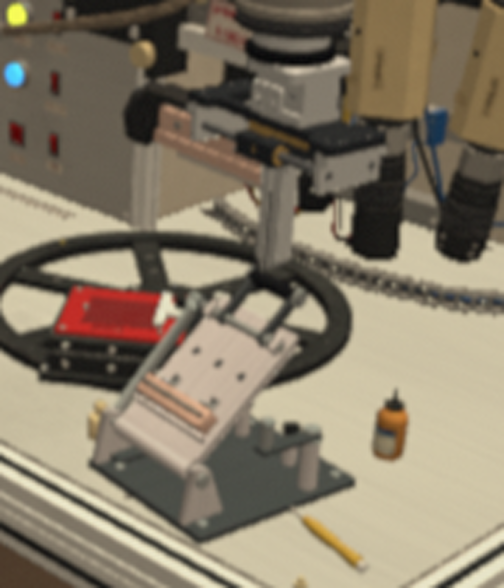

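Call:
carry_out --commands '[[[-4,4,0],[0,0,0],1],[[0,3,0],[0,0,0],1],[[0,2,0],[0,0,0],1],[[0,2,-1],[0,0,0],1],[[0,2,-2],[0,0,0],1],[[0,0,0],[0,0,0],1]]'

```text
clock: 3.8
eef_pos: [0.572, -0.2563, 0.1923]
orientation: [-1.271, -1.108, 1.108]
contact_force: [-0.9, -0.7, 1.8]
finger_gap: 0.0003
```

Call:
carry_out --commands '[[[0,2,-2],[0,0,0],1],[[0,2,-1],[0,0,0],1],[[0,2,-2],[0,0,0],1],[[0,0,0],[0,0,0],1]]'

```text
clock: 4.2
eef_pos: [0.5773, -0.2571, 0.1865]
orientation: [-1.272, -1.108, 1.108]
contact_force: [2.1, -0.3, 4.8]
finger_gap: 0.0004
```

```bash
python3 look2.py l4
```

```text
4.2 [ 2.06 -0.33  4.76] [ 0.5773 -0.2571  0.1865]
```

View pics/l4.png

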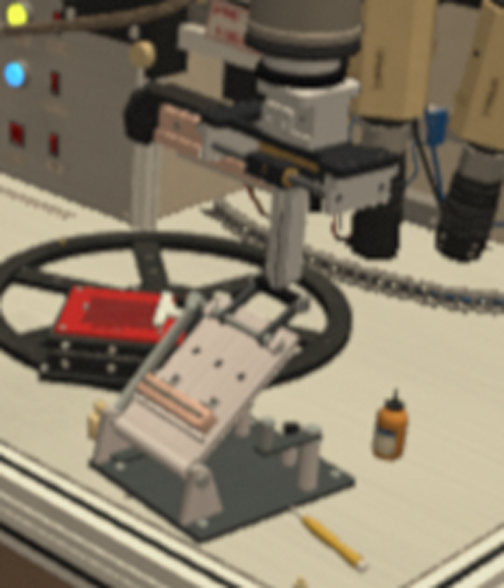

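```bash
python3 - <<'E'
from h import *
f=lambda p:((proj('scene',p)-[300,130])*2.8).round(0)
print(f([[.5773,-.2571,.1725],[.5873,-.2571,.1725],[.5773,-.2471,.1725],[.5773,-.2571,.1825]]))
import cv2
im=cv2.imread('pics/l4.png')[240:330,210:330];cv2.imwrite('pics/l4c.png',cv2.resize(im,None,fx=6,fy=6,interpolation=cv2.INTER_CUBIC))
E
```

```text
[[282. 284.]
 [290. 281.]
 [273. 280.]
 [283. 273.]]
```

View pics/l4c.png

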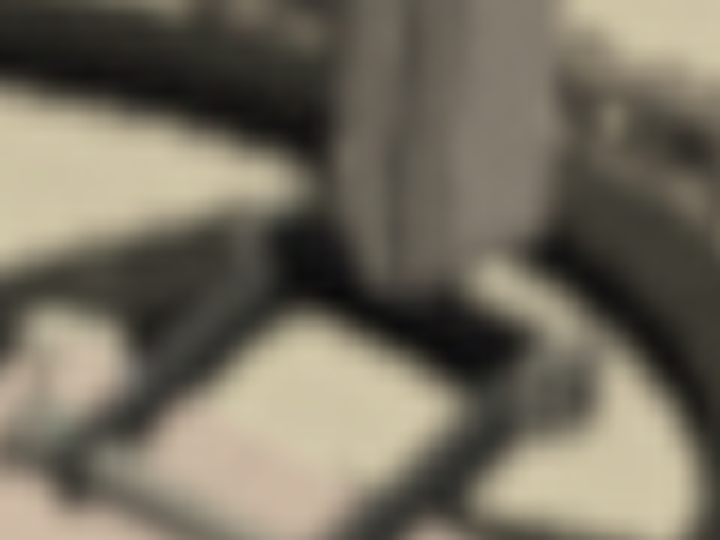

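Call:
carry_out --commands '[[[0,3,-2],[0,0,0],1],[[0,3,-2],[0,0,0],1],[[0,3,-2],[0,0,0],1],[[0,3,-2],[0,0,0],1],[[0,3,-2],[0,0,0],1],[[0,0,0],[0,0,0],1]]'

```text
clock: 4.85
eef_pos: [0.5886, -0.2587, 0.1724]
orientation: [-1.274, -1.11, 1.107]
contact_force: [6.2, -2.7, 8.1]
finger_gap: 0.0005
```

```bash
python3 look2.py l5
```

```text
4.85 [ 6.17 -2.68  8.08] [ 0.5886 -0.2587  0.1724]
```

View pics/l5.png

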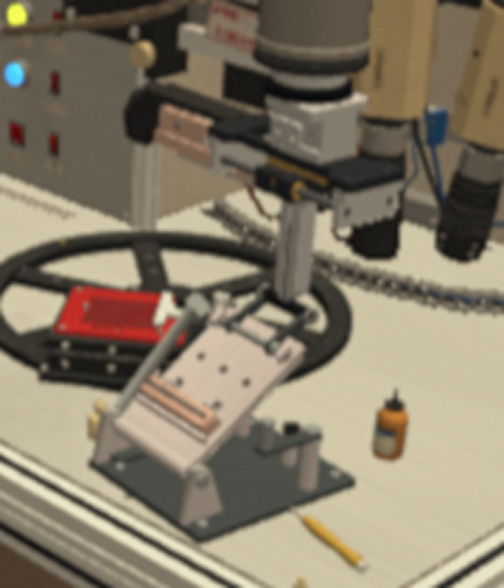

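```bash
python3 - <<'E'
import cv2
im=cv2.imread('pics/l5.png')[250:350,220:340];cv2.imwrite('pics/l5c.png',cv2.resize(im,None,fx=6,fy=6,interpolation=cv2.INTER_CUBIC))
E
```

```text
(no output)
```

View pics/l5c.png

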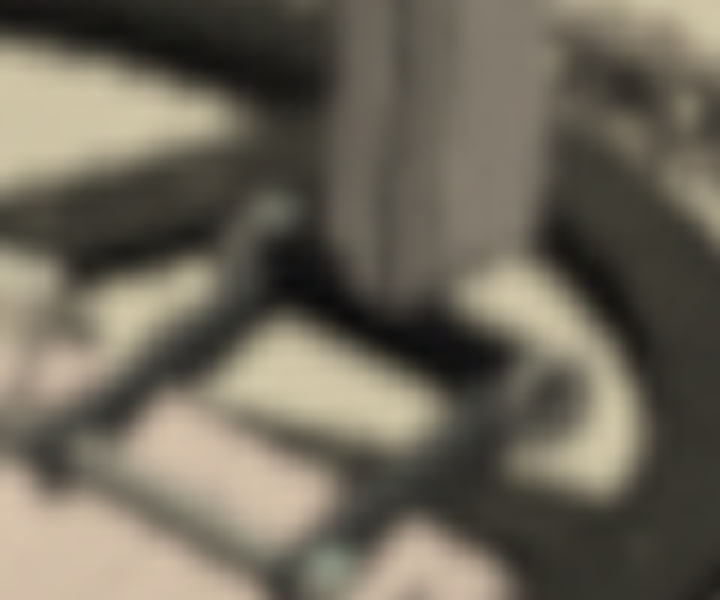

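Call:
carry_out --commands '[[[0,3,-3],[0,0,0],1],[[0,3,-3],[0,0,0],1],[[0,3,-2],[0,0,0],1],[[0,3,-2],[0,0,0],1],[[0,3,-2],[0,0,0],1],[[0,3,-2],[0,0,0],1]]'

```text
clock: 5.5
eef_pos: [0.6012, -0.2606, 0.1539]
orientation: [-1.272, -1.108, 1.108]
contact_force: [0.9, -0.7, 7.0]
finger_gap: 0.0006
```

```bash
python3 look2.py l6; python3 - <<'E'
import cv2
im=cv2.imread('pics/l6.png')[250:370,210:350];cv2.imwrite('pics/l6c.png',cv2.resize(im,None,fx=5,fy=5,interpolation=cv2.INTER_CUBIC))
E
```

```text
5.5 [ 0.88 -0.67  7.05] [ 0.6012 -0.2606  0.1539]
```

View pics/l6c.png

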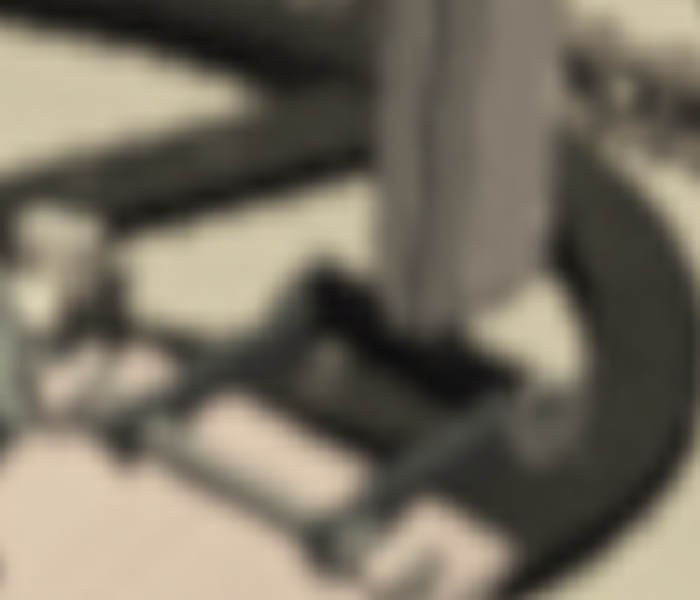

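Call:
carry_out --commands '[[[0,4,-2],[0,0,0],1],[[0,4,-2],[0,0,0],1],[[0,4,-2],[0,0,0],1],[[0,4,-1],[0,0,0],1],[[0,4,-2],[0,0,0],1],[[0,4,-1],[0,0,0],1],[[0,4,-1],[0,0,0],1]]'

```text
clock: 6.25
eef_pos: [0.6134, -0.2623, 0.1265]
orientation: [-1.275, -1.11, 1.107]
contact_force: [6.2, -1.9, 7.5]
finger_gap: 0.0003
```

```bash
python3 look2.py l7; python3 - <<'E'
import cv2
im=cv2.imread('pics/l7.png')[260:400,210:370];cv2.imwrite('pics/l7c.png',cv2.resize(im,None,fx=4,fy=4,interpolation=cv2.INTER_CUBIC))
E
```

```text
6.25 [ 6.25 -1.86  7.47] [ 0.6134 -0.2623  0.1265]
```

View pics/l7c.png

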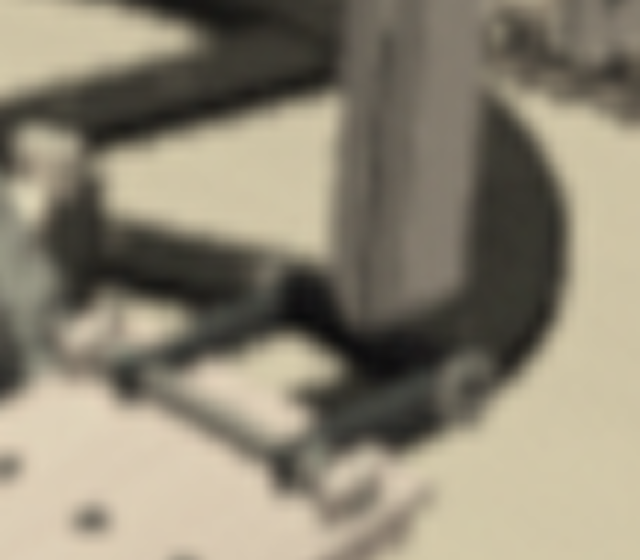

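Call:
carry_out --commands '[[[0,4,-3],[0,0,0],1],[[0,4,-2],[0,0,0],1],[[0,4,-1],[0,0,0],1],[[0,4,-1],[0,0,0],1],[[0,4,-1],[0,0,0],1],[[0,4,-1],[0,0,0],1],[[0,3,0],[0,0,0],1],[[0,3,-1],[0,0,0],1]]'

```text
clock: 7.1
eef_pos: [0.6215, -0.2634, 0.0955]
orientation: [-1.272, -1.108, 1.108]
contact_force: [-0.8, -2.3, 4.9]
finger_gap: 0.0004
```

```bash
python3 look2.py l8; python3 - <<'E'
import cv2
im=cv2.imread('pics/l8.png')[260:400,210:370];cv2.imwrite('pics/l8c.png',cv2.resize(im,None,fx=4,fy=4,interpolation=cv2.INTER_CUBIC))
E
```

```text
7.1 [-0.8  -2.32  4.91] [ 0.6215 -0.2634  0.0955]
```

View pics/l8c.png

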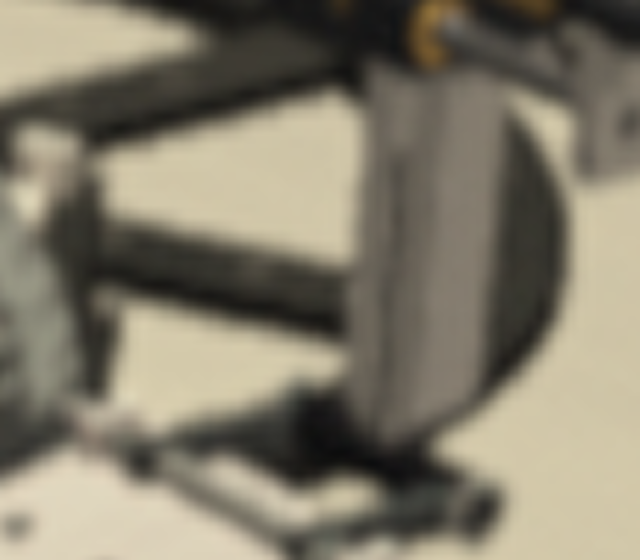

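Call:
carry_out --commands '[[[0,3,0],[0,0,0],1],[[0,3,0],[0,0,0],1],[[0,2,-1],[0,0,0],1],[[0,2,0],[0,0,0],1],[[0,2,0],[0,0,0],1],[[0,2,0],[0,0,0],1],[[0,1,0],[0,0,0],1],[[0,1,0],[0,0,0],1]]'

```text
clock: 7.95
eef_pos: [0.6233, -0.2636, 0.0799]
orientation: [-1.273, -1.109, 1.107]
contact_force: [3.8, -2.1, 3.9]
finger_gap: 0.0009
```

Call:
carry_out --commands '[[[0,1,0],[0,0,0],1],[[0,1,0],[0,0,0],1],[[0,1,0],[0,0,0],1],[[0,0,0],[0,0,0],1]]'

```text
clock: 8.35
eef_pos: [0.6232, -0.2635, 0.0769]
orientation: [-1.273, -1.109, 1.107]
contact_force: [3.8, -2.0, 5.1]
finger_gap: 0.0005
```

Call:
carry_out --commands '[[[0,1,0],[0,0,0],1],[[0,1,0],[0,0,0],1],[[0,1,0],[0,0,0],1],[[0,0,0],[0,0,0],1]]'

```text
clock: 8.75
eef_pos: [0.6235, -0.2636, 0.0748]
orientation: [-1.273, -1.109, 1.107]
contact_force: [0.8, -0.5, 17.8]
finger_gap: 0.0002
```

Call:
carry_out --commands '[[[0,-2,0],[0,0,0],1],[[0,-3,0],[0,0,0],1],[[0,-4,0],[0,0,0],1],[[0,-5,0],[0,0,0],1],[[0,-10,0],[0,0,0],1],[[0,-20,0],[0,0,0],1],[[0,-40,0],[0,0,0],1],[[0,0,0],[0,0,0],1]]'

```text
clock: 9.55
eef_pos: [0.6241, -0.2642, 0.1626]
orientation: [-1.276, -1.111, 1.106]
contact_force: [-0.0, 0.2, 0.4]
finger_gap: 0.0006
```

```bash
python3 look2.py l9; python3 fit2.py | tail -3; python3 - <<'E'
from fit2 import *
for l in np.arange(.1,1.58,.1): print(round(l,2),np.round(W(x,P(0,0,l)),4))
E
```

```text
9.55 [-0.03  0.15  0.42] [ 0.6241 -0.2642  0.1626]
pivot [np.float64(0.5496905714850857), np.float64(-0.32506156442760126), 0.091] pin [np.float64(0.5011003243118459), np.float64(-0.31327225233386735), 0.091]
[ 0.77613502 -0.20766263  0.14512299]
[ 0.77410518 -0.30780815  0.17280718]
0.1 [ 0.5011 -0.3133  0.091 ]
0.2 [ 0.5025 -0.3086  0.091 ]
0.3 [ 0.5044 -0.3039  0.091 ]
0.4 [ 0.5067 -0.2995  0.091 ]
0.5 [ 0.5095 -0.2953  0.091 ]
0.6 [ 0.5126 -0.2915  0.091 ]
0.7 [ 0.5162 -0.2879  0.091 ]
0.8 [ 0.5201 -0.2848  0.091 ]
0.9 [ 0.5242 -0.282   0.091 ]
1.0 [ 0.5287 -0.2797  0.091 ]
1.1 [ 0.5333 -0.2778  0.091 ]
1.2 [ 0.5381 -0.2764  0.091 ]
1.3 [ 0.543  -0.2755  0.091 ]
1.4 [ 0.548  -0.2751  0.091 ]
1.5 [ 0.553  -0.2752  0.091 ]
```

View pics/l9.png

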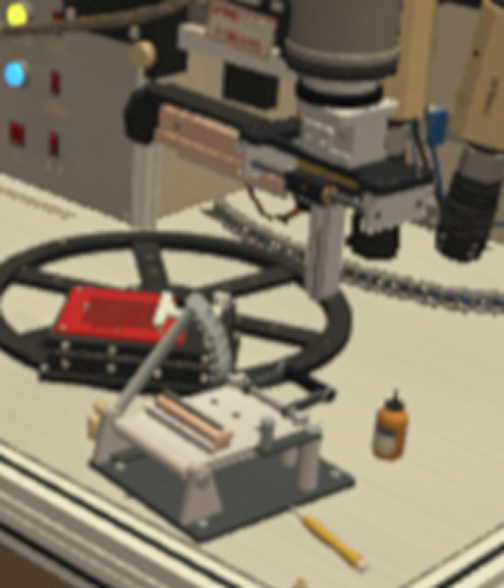

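Call:
carry_out --commands '[[[-23,0,28],[0,0,0],1],[[-23,0,28],[0,0,0],1],[[-23,0,28],[0,0,0],1],[[-23,0,28],[0,0,0],1],[[0,20,0],[0,0,0],1],[[0,20,0],[0,0,0],1],[[0,0,0],[0,0,0],1]]'

```text
clock: 10.3
eef_pos: [0.4973, -0.3379, 0.1151]
orientation: [-1.267, -1.106, 1.108]
contact_force: [0.6, 0.5, 0.6]
finger_gap: 0.0004
```

```bash
cat > st.py <<'E'
from fit2 import *
from cell import robot
s=robot.sense(); d=s['eef_pos']*1e3-np.array([x[0]*1e3,x[1]*1e3,0]); c,sn=np.cos(x[2]),np.sin(x[2])
print('stand',np.round([c*d[0]+sn*d[1],-sn*d[0]+c*d[1],d[2]],1)); m=R.from_rotvec(s['orientation']).as_matrix(); print('jaw yaw-90 vs stand',np.degrees(np.arctan2(m[1,0],m[0,0])-np.pi/2-x[2]))
E
python3 st.py; python3 look2.py m1
```

```text
stand [-20.2 -91.9 115.1]
jaw yaw-90 vs stand -0.0236629558650453
10.3 [0.56 0.52 0.59] [ 0.4973 -0.3379  0.1151]
```

View pics/m1.png

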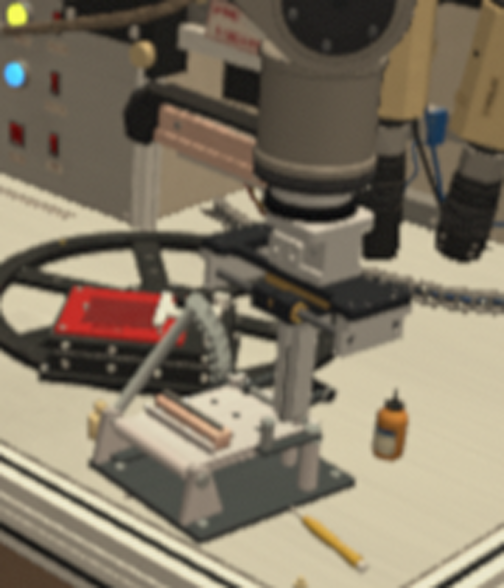

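```bash
python3 - <<'E'
from h import *
f=lambda p:((proj('scene',p)-[300,130])*2.8).round(0)
print(f([[.4973,-.3379,.101],[.5011,-.3133,.091],[.5497,-.325,.07]]))
import cv2
im=cv2.imread('pics/m1.png')[330:520,180:370];cv2.imwrite('pics/m1c.png',cv2.resize(im,None,fx=3.1,fy=3.1,interpolation=cv2.INTER_CUBIC))
E
```

```text
[[289. 418.]
 [268. 417.]
 [314. 426.]]
```

View pics/m1c.png

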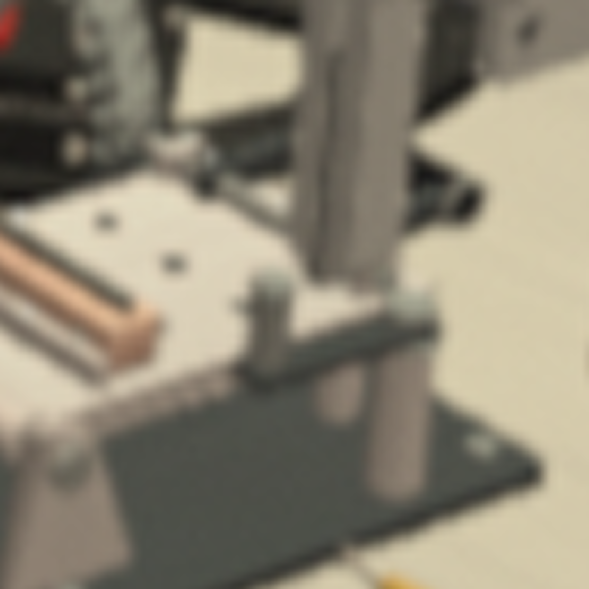

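Call:
carry_out --commands '[[[-2,10,-4],[0,0,0],1],[[0,10,0],[0,0,0],1],[[0,9,0],[0,0,0],1],[[0,0,0],[0,0,0],1]]'

```text
clock: 10.75
eef_pos: [0.5019, -0.3411, 0.0871]
orientation: [-1.269, -1.107, 1.108]
contact_force: [0.2, -0.1, -0.4]
finger_gap: -0.0001
```

```bash
python3 st.py; python3 look2.py m2;python3 - <<'E'
import cv2
im=cv2.imread('pics/m2.png')[330:520,180:370];cv2.imwrite('pics/m2c.png',cv2.resize(im,None,fx=3.1,fy=3.1,interpolation=cv2.INTER_CUBIC))
E
```

```text
stand [-15.1 -94.4  87.1]
jaw yaw-90 vs stand -0.010994158515874769
10.75 [ 0.24 -0.06 -0.41] [ 0.5019 -0.3411  0.0871]
```

View pics/m2c.png

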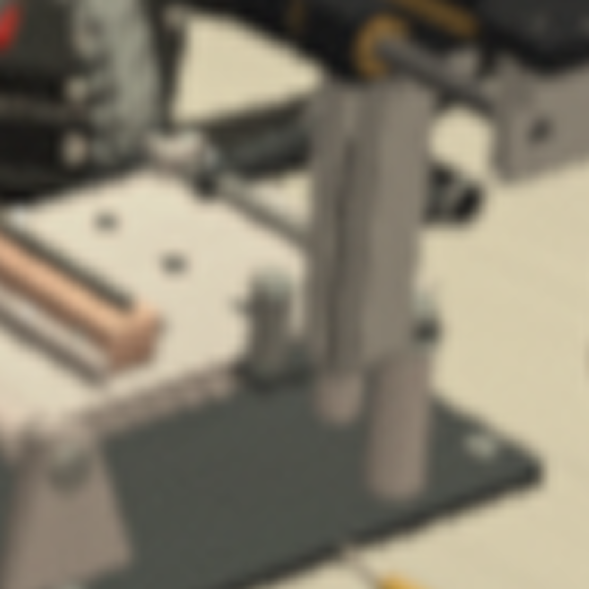

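Call:
carry_out --commands '[[[6,0,0],[0,0,0],1],[[4,0,0],[0,0,0],1],[[5,0,0],[0,0,0],1],[[5,0,-1],[0,0,0],1],[[4,0,-2],[0,0,0],1],[[4,0,-2],[0,0,0],1],[[4,0,-2],[0,0,0],1],[[4,0,-3],[0,0,0],1]]'

```text
clock: 11.6
eef_pos: [0.5175, -0.307, 0.0885]
orientation: [-1.271, -1.108, 1.108]
contact_force: [-0.9, -0.2, 1.0]
finger_gap: 0.0003
```

```bash
python3 st.py; python3 look2.py m3;python3 - <<'E'
import cv2
im=cv2.imread('pics/m3.png')[330:520,180:370];cv2.imwrite('pics/m3c.png',cv2.resize(im,None,fx=3.1,fy=3.1,interpolation=cv2.INTER_CUBIC))
E
```

```text
stand [ -4.3 -58.5  88.5]
jaw yaw-90 vs stand -0.0230487615795671
11.6 [-0.86 -0.16  1.01] [ 0.5175 -0.307   0.0885]
```

View pics/m3c.png

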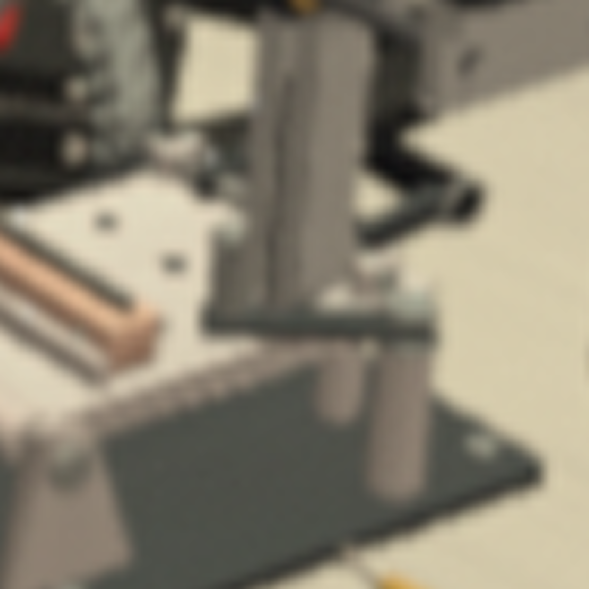

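Call:
carry_out --commands '[[[4,1,-3],[0,0,0],1],[[3,0,-3],[0,0,0],1],[[3,0,-3],[0,0,0],1],[[2,0,-3],[0,0,0],1],[[1,0,-3],[0,0,0],1],[[1,0,-2],[0,0,0],1],[[0,0,0],[0,0,0],1]]'

```text
clock: 12.35
eef_pos: [0.5365, -0.2956, 0.0875]
orientation: [-1.271, -1.108, 1.108]
contact_force: [0.2, -0.0, 0.0]
finger_gap: 0.0005
```

```bash
python3 st.py; python3 look2.py m4;python3 - <<'E'
import cv2
im=cv2.imread('pics/m4.png')[330:520,180:370];cv2.imwrite('pics/m4c.png',cv2.resize(im,None,fx=3.1,fy=3.1,interpolation=cv2.INTER_CUBIC))
E
```

```text
stand [ 12.9 -44.6  87.5]
jaw yaw-90 vs stand -0.006574467435037837
12.35 [ 0.25 -0.02  0.01] [ 0.5365 -0.2956  0.0875]
```

View pics/m4c.png

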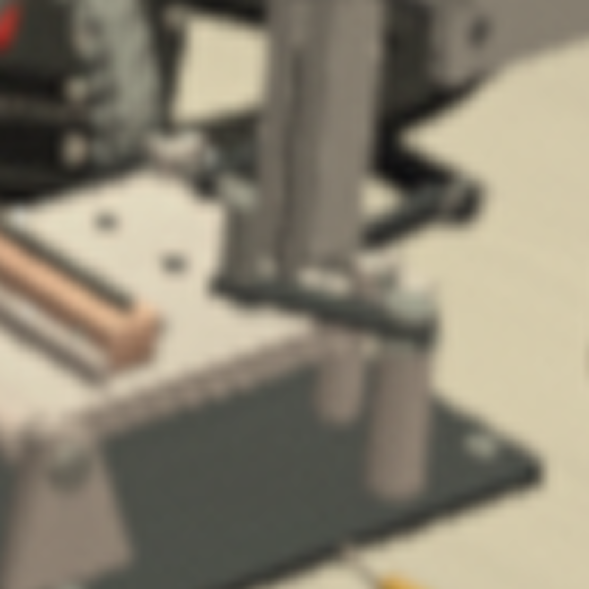

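Call:
carry_out --commands '[[[-4,0,0],[0,0,0],1],[[0,-16,0],[0,0,0],1],[[0,-16,0],[0,0,0],1],[[12,0,11],[0,0,0],1],[[11,0,10],[0,0,0],1],[[0,0,0],[0,0,0],1]]'

```text
clock: 13.0
eef_pos: [0.5177, -0.2729, 0.121]
orientation: [-1.271, -1.11, 1.107]
contact_force: [0.7, -0.4, 0.1]
finger_gap: 0.0002
```

```bash
python3 st.py; python3 look2.py m5;python3 - <<'E'
import cv2
im=cv2.imread('pics/m5.png')[330:520,180:370];cv2.imwrite('pics/m5c.png',cv2.resize(im,None,fx=3.1,fy=3.1,interpolation=cv2.INTER_CUBIC))
from fit2 import *
for l in (1.,1.1,1.2,1.3): print(l,((proj('scene',W(x,P(0,0,l)))+x[9:11]-[300,130])*2.8-[180,330])*3.1)
E
```

```text
stand [ -8.7 -24.7 121. ]
jaw yaw-90 vs stand 0.0226423645013295
13.0 [ 0.74 -0.36  0.14] [ 0.5177 -0.2729  0.121 ]
1.0 [[242.19525992 195.4806631 ]]
1.1 [[247.8342075  188.15853861]]
1.2 [[255.11594632 181.28619958]]
1.3 [[263.95798665 174.92530915]]
```

View pics/m5c.png

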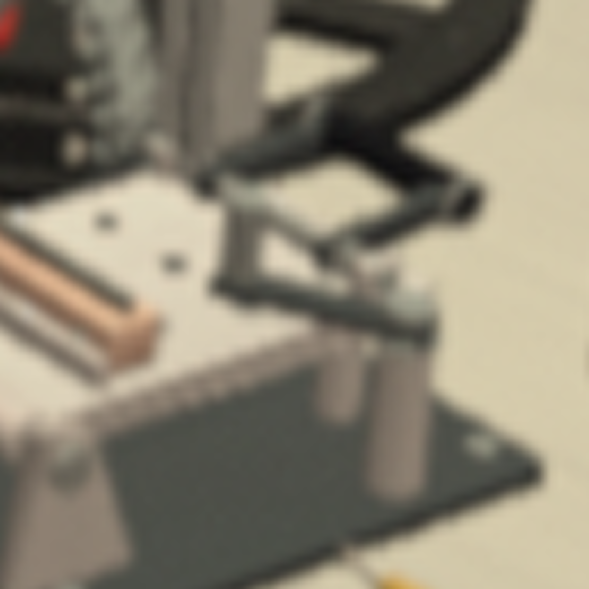

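Call:
carry_out --commands '[[[-2,8,2],[0,0,0],1],[[0,13,0],[0,0,0],1],[[0,13,0],[0,0,0],1],[[0,0,0],[0,0,0],1]]'

```text
clock: 13.45
eef_pos: [0.5144, -0.2755, 0.083]
orientation: [-1.268, -1.105, 1.109]
contact_force: [-0.4, 0.6, -0.2]
finger_gap: 0.0007
```

```bash
python3 st.py; python3 look2.py m6;python3 - <<'E'
import cv2
im=cv2.imread('pics/m6.png')[330:520,180:370];cv2.imwrite('pics/m6c.png',cv2.resize(im,None,fx=3.1,fy=3.1,interpolation=cv2.INTER_CUBIC))
E
```

```text
stand [-11.7 -27.7  83. ]
jaw yaw-90 vs stand -0.040606584201545705
13.45 [-0.4   0.63 -0.23] [ 0.5144 -0.2755  0.083 ]
```

View pics/m6c.png

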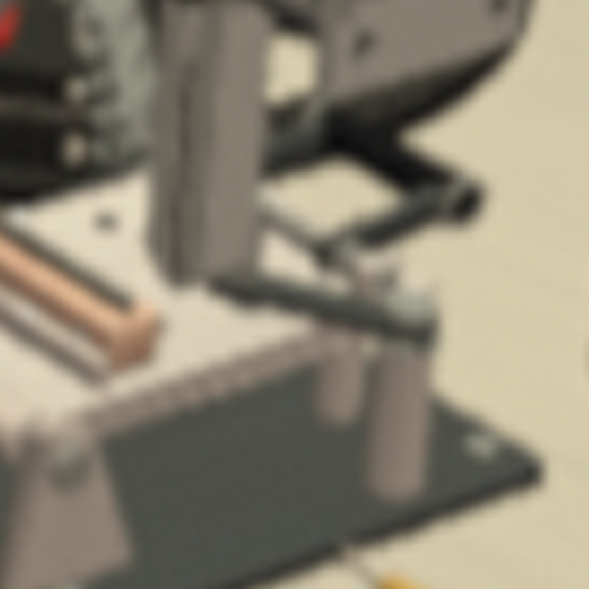

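Call:
carry_out --commands '[[[1,-2,-3],[0,0,0],1],[[1,0,-3],[0,0,0],1],[[1,0,-3],[0,0,0],1],[[1,0,-3],[0,0,0],1],[[0,0,-3],[0,0,0],1],[[0,0,-3],[0,0,0],1],[[0,0,-3],[0,0,0],1],[[0,0,-3],[0,0,0],1],[[0,0,0],[0,0,0],1]]'

```text
clock: 14.4
eef_pos: [0.5405, -0.2753, 0.0875]
orientation: [-1.271, -1.108, 1.108]
contact_force: [0.5, -0.2, 0.5]
finger_gap: 0.0004
```

```bash
python3 st.py
```

```text
stand [ 14.1 -23.9  87.5]
jaw yaw-90 vs stand -0.013901281126327474
```

Call:
carry_out --commands '[[[0,0,-1],[0,0,0],1],[[0,0,-1],[0,0,0],1],[[0,0,-1],[0,0,0],1],[[0,0,0],[0,0,0],1]]'

```text
clock: 14.8
eef_pos: [0.5415, -0.2754, 0.0872]
orientation: [-1.269, -1.106, 1.108]
contact_force: [-8.9, 2.8, 6.3]
finger_gap: 0.0003
```

```bash
python3 st.py; python3 look2.py m7;python3 - <<'E'
import cv2
im=cv2.imread('pics/m7.png')[330:520,180:370];cv2.imwrite('pics/m7c.png',cv2.resize(im,None,fx=3.1,fy=3.1,interpolation=cv2.INTER_CUBIC))
E
```

```text
stand [ 15.1 -23.9  87.2]
jaw yaw-90 vs stand -0.049157078855611554
14.8 [-8.92  2.76  6.29] [ 0.5415 -0.2754  0.0872]
```

View pics/m7c.png

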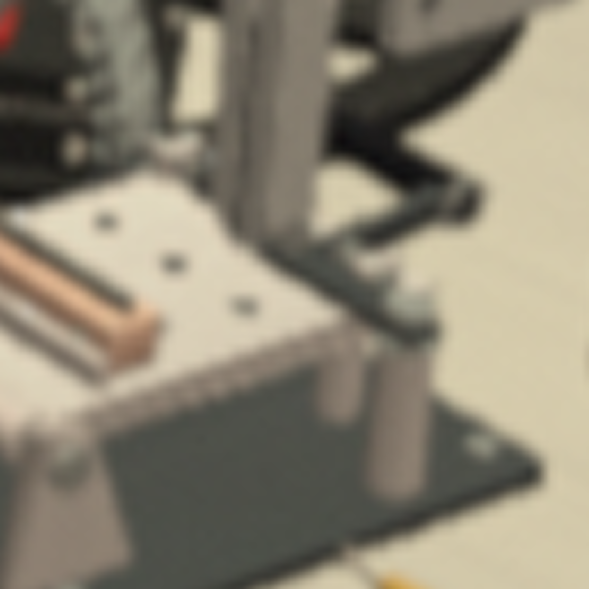

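Call:
carry_out --commands '[[[0,0,2],[0,0,0],1],[[0,0,4],[0,0,0],1],[[0,0,4],[0,0,0],1],[[0,-10,0],[0,0,0],1],[[0,-30,0],[0,0,0],1],[[0,-45,0],[0,0,0],1],[[0,-45,10],[0,0,0],1],[[20,-10,40],[0,0,0],1],[[40,0,25],[0,0,0],1],[[40,0,25],[0,0,0],1],[[40,0,20],[0,0,0],1],[[40,0,0],[0,0,0],1]]'

```text
clock: 16.05
eef_pos: [0.4368, -0.0781, 0.2284]
orientation: [-1.271, -1.109, 1.105]
contact_force: [0.9, -0.4, 0.0]
finger_gap: 0.0003
```

Call:
carry_out --commands '[[[45,0,0],[0,0,0],1],[[45,0,0],[0,0,0],1],[[45,0,0],[0,0,0],1],[[45,0,0],[0,0,0],1],[[45,0,0],[0,0,0],1],[[0,0,0],[0,0,0],1],[[0,0,0],[0,0,0],1]]'

```text
clock: 16.75
eef_pos: [0.4694, 0.1441, 0.2279]
orientation: [-1.271, -1.109, 1.109]
contact_force: [-0.5, -1.3, -1.1]
finger_gap: 0.0006
```

```bash
python3 look.py f1; python3 look2.py f2; python3 - <<'E'
from fit2 import *
print('pin expected', proj('top',W(x,P(0,0,1.571)))+x[7:9], proj('scene',W(x,P(0,0,1.571)))+x[9:11])
def rel(a,y): return bar(a,y)
for a in(0,.1): print(a,[proj('scene',W(x,bar(a,y)))+x[9:11] for y in(-32,)], proj('top',W(x,bar(a,0))))
E
```

```text
{'clock': 16.75, 'q': [-0.7497, 0.1108, 0.3486, 2.0151, -0.0438, 1.0225, 1.0554], 'eef_pos': [0.4694, 0.1441, 0.2279], 'contact_force': [-0.5341, -1.2869, -1.0953], 'finger_gap': 0.0006}
[[ 0.135  0.    -0.991]
 [ 0.991 -0.     0.135]
 [-0.    -1.    -0.   ]]
16.85 [-0.3   0.5   0.02] [0.4695 0.1425 0.2278]
pin expected [[437.67439309 235.06685507]] [[398.26888683 266.36880454]]
0 [array([[417.97145834, 270.8996149 ]])] [[427.96270523 212.87981218]]
0.1 [array([[417.87560557, 264.93205247]])] [[429.31033171 212.09930067]]
```

View pics/f1.png

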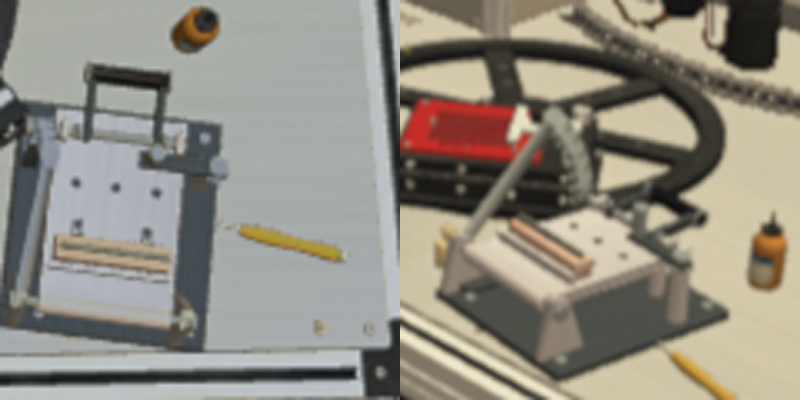

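View pics/f2.png

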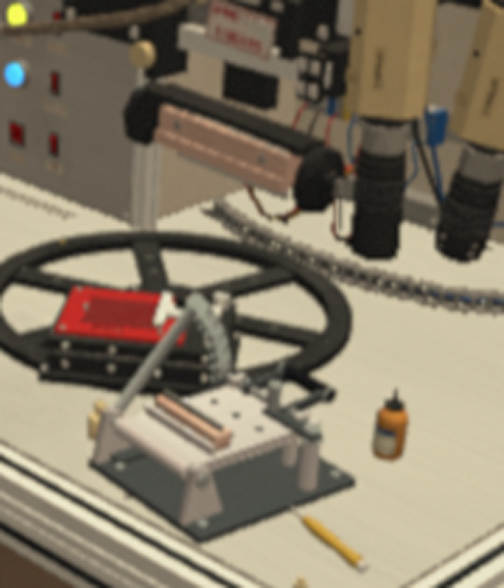

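```bash
python3 - <<'E'
import cv2
from cell import robot
im=robot.grab_frame('scene')['color'][250:310,370:430,::-1];a=cv2.resize(im,None,fx=6.5,fy=6.5,interpolation=cv2.INTER_CUBIC)
im=robot.grab_frame('top')['color'][205:265,405:465,::-1];b=cv2.resize(im,None,fx=6.5,fy=6.5,interpolation=cv2.INTER_CUBIC)
import numpy as np
cv2.imwrite('pics/f3.png',np.hstack([a,b]))
from fit2 import *
for l in(1.45,1.571): print(l,(proj('scene',W(x,P(0,0,l)))+x[9:11]-[370,250]+.4)*6.5,(proj('top',W(x,P(0,0,l)))+x[7:9]-[405,205]+.4)*6.5)
print((proj('scene',W(x,(30,-72,70)))+x[9:11]-[370,250]+.4)*6.5,(proj('top',W(x,(30,-72,70)))+x[7:9]-[405,205]+.4)*6.5)
E
```

```text
1.45 [[175.08602405 113.32768054]] [[214.76232568 213.8709796 ]]
1.571 [[186.34776436 108.99722952]] [[214.98355511 198.03455794]]
[[273.75425459 211.2605124 ]] [[334.89743718 224.23618653]]
```

View pics/f3.png

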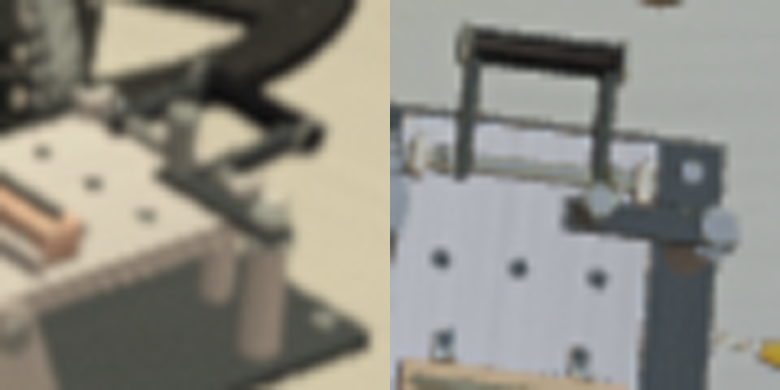

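```bash
python3 -c "
from cell import robot
print(robot.job_done()); print(robot.sense()['clock'])"
```

```text
the job is handed in; nothing more can be done
None
the job is handed in; nothing more can be done
```

The job is done and handed in at about 17 s of the 56 s allowed. The rest lies flat and the latch is fully across it.

**What I did:**
- With closed fingertips I pressed the thumb bar down (about 5 N, pawl clear). I then lowered the rest along its arc at 5–9 N until it met its stops, where the force read 18 N with the tip 61 mm up, against an expected 62 mm.
- I let go slowly and lifted clear.
- I pushed the latch pin round from its outer side, then from its hinge side, until it hit its stop. The arm stopped at about 9 N sideways.
- I backed off and moved the arm well away.

**Last checks:**
- **Rest and latch:** the final pictures show the rest flat and the bar sprung back. The latch pin matches the 1.571 rad position to within 1 px in both cameras, and matches again when measured from the post in the top view.
- **Surroundings:** the flux bottle and screwdriver look unmoved, and I kept several millimetres clear of the hot bar. I did not compare the other loose items before and after, but the arm never worked near them.
- **Disagreements:** the stand's outline came out about 10 mm nearer the robot than if the base were centred on its origin, so I let that vary in the fit. Post and pin positions also differed from the fit by about 1 px. Neither affected the work.

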